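# Lock the screw jack with spanner and jam-nut lever

### The job

Lock the setting of the screw jack: slide the open-ended spanner fully onto the lower hexagon nut so that its handle lies beside the stop pin, let go of it, then swing the jam nut's lever clockwise (seen from above) until it comes up tight. The spanner must hold the lower nut so that, apart from the slack, it does not turn along with the lever; leave the spanner on the nut, and leave the lock cylinder and the oil bottle where they stand.

Things in the scene. Friction and masses are not known exactly. Their poses are not given: they have to be found in the camera images.
- jack: screw jack bolted to the bench: grey base plate 12 mm thick (round, radius 48, with a tail 68 wide, y -28 to +40, that runs 116 mm toward its -x), steel spindle up to z = 99 with domed head of radius 15. Origin: on the spindle axis at bench level, z up. Lower hexagon nut: 36 mm across flats, 41.6 across corners, z = 14 to 38. Jam nut with lever: as wide, z = 43 to 61
- nut_center (a point): on the jack's spindle axis, 19 mm above the bench: where the centre of the spanner's jaw belongs, the spanner lying flat on the base plate, handle over the tail toward the jack's -x. Fixed to the jack. Tall fixed machines stand toward the robot (key machines, one with a tower before the jack) and to the left (bench grinder): cross the bench with the fingertips above 0.4 m and come down from above
- stop_pin (a point): centre of the top of the steel stop pin on the jack's tail, 14 mm in diameter, 42 mm above the bench, at x = -101, y = +26 in the jack's frame. The spanner's handle belongs on the pin's -y side (7 mm gap when the handle lies along the jack's x axis) and bears on the pin when the lever is tightened
- low_nut (a joint): angle of the lower nut, rad, growing clockwise seen from above; at 0 two of its flats are parallel to the jack's x axis. Starts at -0.05 to 0.03. Turns easily (0.06 N m); unless held it is dragged along by the jam nut, which grips it with 0.5 N m. With the spanner on, slack in jaw and pin lets it turn to about 0.3 before it is held; past 0.5 the setting is lost
- jam_lever (a joint): angle of the jam nut relative to the lower nut, rad, growing clockwise seen from above; starts at 0 to 0.25 (loose), 1.35 is tight (hard stop). Stays where left. Turning it takes 0.5 N m (5 N at the grip). The lever points (10 degrees + low_nut + jam_lever) clockwise from the jack's x axis
- lever_grip (a point): on the axis of the upright black round grip at the end of the jam nut's lever, 90 mm above the bench, 95 mm from the spindle axis. The grip is 20 mm in diameter, z = 60 to 108 mm, and does not spin on the lever. Below it is a steel end of 18 mm diameter (z = 45 to 59); the lever is a level rod 12 mm thick at z = 46 to 58
- spanner: loose steel open-ended spanner, about 0.2 kg, 196 mm long, 14 mm thick, flat on the bench. Origin: underside of the handle where to grip it; x toward the jaw, z up. Handle 24 mm wide, x = -36 to 101; head 68 mm wide, x = 101 to 160. Jaw centred at x = 140, open toward +x, 39 mm between its parallel faces, tips flared; back face of the jaw at x = 117
- spanner_jaw (a point): centre of the spanner's jaw, at half thickness (140 mm ahead of the spanner's origin along its x, 7 mm above its underside)
- lock_cylinder: bystander: brass double-ended lock cylinder, 17 x 68 x 33 mm, lying on the bench; origin at the centre of its underside. Not to be moved
- oil_bottle: bystander: yellow oil bottle with red nozzle, 42 mm in diameter, 134 mm tall, standing; origin at the centre of its underside. Not to be moved

How it is judged:
By the outcome, as a careful person would: the job done as asked, in the order asked, and still so for the second after the job is handed in, with the robot touching nothing.
It also fails if it takes over 67 s, if anything falls off the work surface, if the arm or the gripper's body presses on something with over 40 N, if the wrist force passes 120 N, or if a joint passes its speed limit or range.

### The arm

A 6-joint arm with a two-finger parallel gripper is mounted at the origin on a cart in front of the work surface, level with it; the furniture and walls round the work are solid. World frame = base frame: x ahead of the robot, y to its left, z up, the work surface at z = 0. Lengths are in m, angles in rad, forces in N, time in s.
With the tool pointing down it reaches from about 0.225 to 0.875 m from the base axis. Payload 3.4 kg.
Tool frame: the origin (TCP) lies between the finger pads; the fingertips stand 11 mm ahead of it and the grasp point (between the pads) lies 8 mm behind it; z points along the fingers, y is the line along which they close (so a half turn about z gives the same grasp; the last joint's range is limited). The gripper opens to 85 mm and grips with 20 to 120 N. Pads are 22 mm wide; open, the fingers measure 114 mm over their backs; the gripper's body (76 mm by 85 mm) begins 54 mm behind the grasp point. The pads swing forward as they close: fully open they stand 13 mm farther back than shut.
Start: joints at [1.016, 0.276, 1.505, -0, 1.361, -0.121], TCP at [0.242, 0.522, 0.242] pointing down, gripper open.
Joint ranges: [-2.89, 2.89], [-0.75, 2.08], [0.22, 2.7], [-1.18, 4.32], [0.11, 2.71], [-2.7, 2.7]. Speed limits (rad/s): [2.57, 2.57, 3.14, 3.14, 3.14, 3.14].

### API

Orientations are given as a unit quaternion [w, x, y, z].
In Python, from rig import manip, imaging gives the robot as it stands. The module is installed in compiled form; this text tells all that it offers.
- The arm moves only by the tool jog_arm, never from a script. Its argument "deltas" is one flat list of numbers, 7 for each row, row after row: the turn, a rotation vector about the world's x, y, z in degrees, then the shift along the world's x, y, z in mm, then the opening, from 0 (shut) to 1 (fully open). In form: [ax, ay, az, tx, ty, tz, gripper, ax, ay, az, tx, ty, tz, gripper, ...]. A call has 1 to 20 rows; each row is the pose to reach, as a shift and turn from the pose commanded when the call began; what a row does not reach only later rows make up. A row lasts 1/10 s, in which the tool goes at most 50 mm and 8.59 degrees, less where a joint would pass 70% of its speed; a pose out of reach is approached as far as the arm can. A call with a gripper value outside its range is refused whole. The fingers move at their own pace and stop on an object; "grip_force" is the grip in N (left out, the last holds). Time passes only in rows, so rows that repeat a pose let the fingers close. It gives the time, the measured TCP pose, the force, the opening and the grip force at its end, in the units of the state.
- manip.get_state(): the state, without advancing time (a new reading comes with each control period).
- imaging.get_image(name): name is "scene" or "top" or "wrist"; returns the picture (384x512x3 uint8, blue, green, red); there is no depth.
- imaging.calibration(name): a dict with "mtx" (3x3 intrinsics, pixels), "cam_to_world" (4x4, takes a point from camera to world coordinates). Camera axes: x right, y down, z forward; pixel columns grow to the right and rows downward; lengths in m; the calibration is good to about 2 mm. The wrist camera is an equidistant fisheye: a pixel r from the principal point sees the ray r / f radians off the axis. A picture is of the moment at which its call begins: read the wrist's pose just before it. calibration takes no time and is no camera call; for the wrist camera it gives the pose at the moment of the call.
- manip.sign_off(): hands the job in; it is judged then, once.
The state is a dict: "clock": time; "qpos": joint angles; "qd": joint speeds; "effort": joint torques, N m; "position": TCP position; "ee_rot": TCP orientation; "contact_force": force on the tool from outside, world axes, zero at the start; "moment": the same for the moment, N m; "width": finger opening in m; "gripper_force": force on a finger pad.
Only numpy, scipy, OpenCV 4.12 (cv2) and the standard library are available. Lean on these libraries where they do the work, as an engineer would, in place of code of your own. Each camera call takes 0.05 s, during which the arm holds its last target. There are 200 camera calls.

## Working session

There is one attempt and no reset: what is moved stays moved. The work goes in short steps, Python scripts to look and compute and a tool call to move; the robot and the scene stay as the last step left them, time stands still between calls to the robot, and variables do not carry over. Pictures are saved under pics/ and viewed, at most 10 in all, crops included, and the job is handed in when it is done.

Besides the shell and the picture viewer there is one more tool, called after "Request:" as a command line: name --argument value ..., lists and objects as JSON in quotes. jog_arm: Moves the arm, as the interface text tells. Its arguments: {"type":"object","properties":{"deltas":{"type":"array"},"grip_force":{"type":"number"}},"required":["deltas"]}

```bash
mkdir -p pics; cat > h.py <<'E'
import numpy as np, cv2
from rig import manip, imaging
E
python3 - <<'E'
from h import *
for n in ("scene","top"):
    im=imaging.get_image(n); cv2.imwrite(f"pics/{n}0.png",im); c=imaging.calibration(n)
    np.set_printoptions(precision=4,suppress=True); print(n,c["mtx"],c["cam_to_world"])
s=manip.get_state(); print(s)
E
```

```text
scene [[417.7789   0.     259.516 ]
 [  0.     417.7789 188.2564]
 [  0.       0.       1.    ]] [[-0.9734 -0.1882  0.1308  0.4939]
 [-0.2291  0.8158 -0.5311  0.3307]
 [-0.0067 -0.5469 -0.8372  0.898 ]
 [ 0.      0.      0.      1.    ]]
top [[357.4082   0.     259.3882]
 [  0.     357.4082 197.9603]
 [  0.       0.       1.    ]] [[-0.0069 -0.9974  0.0711  0.5741]
 [-1.      0.007   0.0012 -0.1656]
 [-0.0017 -0.0711 -0.9975  0.9554]
 [ 0.      0.      0.      1.    ]]
{'clock': 0.1, 'qpos': array([ 1.016 ,  0.2765,  1.506 ,  0.    ,  1.3607, -0.121 ]), 'qd': array([ 0.0006, -0.002 , -0.002 , -0.0004,  0.0017, -0.0007]), 'effort': array([  0.0029, -41.7698, -24.6405,  -0.0003,   0.0059,   0.    ]), 'position': array([0.2414, 0.5214, 0.2415]), 'ee_rot': array([-0.0003,  0.2152,  0.9766, -0.0008]), 'contact_force': array([ 0.2815, -0.5694,  0.153 ]), 'moment': array([ 0.0391, -0.0566,  0.0133]), 'gripper_force': 0.0, 'width': 0.08552895673485314}
```

View pics/top0.png

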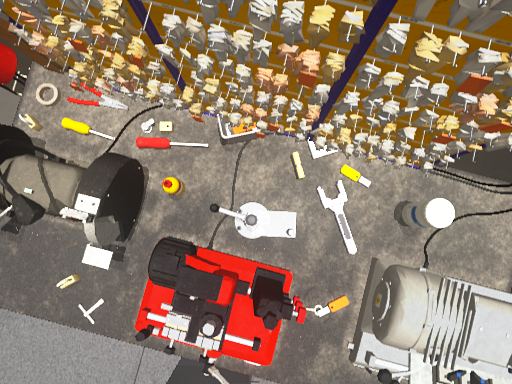

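View pics/scene0.png

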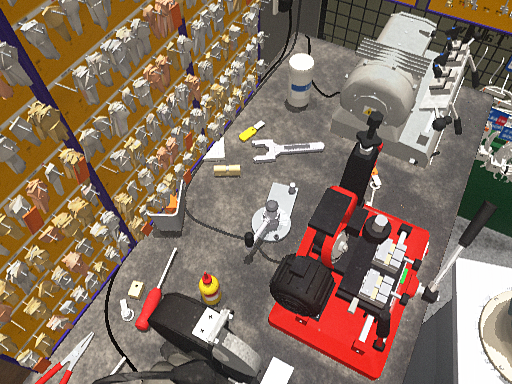

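Top view: jack spindle at about (252,218), tail running right to the pin at (291,232), lever grip at (213,208). Spanner jaw is at (331,190) and its handle end at (352,250). The scene view shows the jack at (271,210), the spanner at (290,150), the brass cylinder at (227,170) and the bottle at (209,290). I'll zoom in next.

```bash
python3 - <<'E'
from h import *
t=cv2.imread("pics/top0.png");s=cv2.imread("pics/scene0.png")
a=cv2.resize(t[170:260,200:360],None,fx=5,fy=5,interpolation=cv2.INTER_CUBIC)[:, :800]
b=cv2.resize(s[125:275,235:335],(400,600),interpolation=cv2.INTER_CUBIC)
cv2.imwrite("pics/a.png",a)
cv2.imwrite("pics/b.png",b)
E
```

```text
(no output)
```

View pics/a.png

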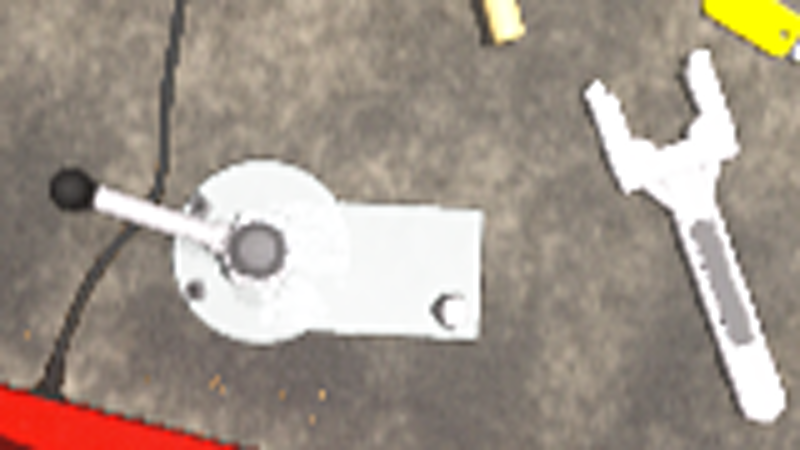

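View pics/b.png

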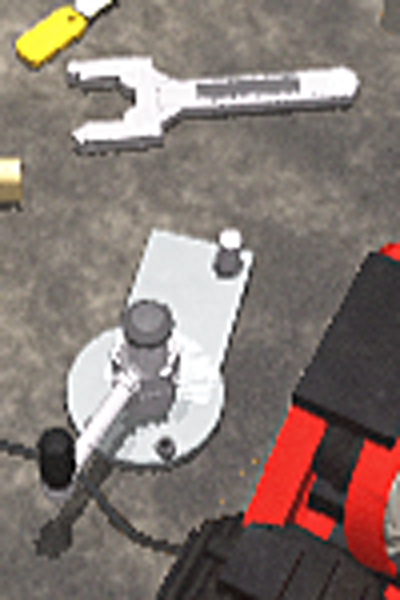

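Crop a: dome (257,249), plate circle centre (261,250), tail corners (483,209) and (480,340), pin top (453,310), grip top (72,187), spanner tips (592,85) and (700,52), handle end (767,421). Crop b shows the same things: dome (148,322), pin top (231,238), tail corners (155,231) and (253,252), spanner end (358,83), tips (68,72) and (78,140).

```bash
cat >> h.py <<'E'
from scipy.optimize import least_squares
from scipy.spatial.transform import Rotation as R
def proj(n,P):
    c=imaging.calibration(n); p=np.linalg.inv(c["cam_to_world"])@np.r_[P,1]; q=c["mtx"]@(p[:3]/p[2]); return q[:2]
def fit(obs,x0):
    def W(v,l): c,s=np.cos(v[2]),np.sin(v[2]); return np.array([v[0]+c*l[0]-s*l[1],v[1]+s*l[0]+c*l[1],l[2]])
    f=lambda v: np.concatenate([proj(n,W(v,np.array(l)/1000))-p for n,l,p in obs])
    r=least_squares(f,x0,loss="soft_l1"); return r.x,r.fun.reshape(-1,2)
T=lambda x,y:("top",(200+(x-2)/5,170+(y-2)/5))
S=lambda x,y:("scene",(235+(x-1.5)/4,125+(y-1.5)/4))
def o(tp,l): return (tp[0],l,tp[1])
E
python3 - <<'E'
from h import *
np.set_printoptions(precision=4,suppress=True)
J=[o(T(257,249),(0,0,94)),o(T(261,250),(0,0,12)),o(T(483,209),(-116,-28,12)),o(T(480,340),(-116,40,12)),o(T(453,310),(-101,26,42)),
 o(S(148,322),(0,0,94)),o(S(231,238),(-101,26,42)),o(S(155,231),(-116,-28,12)),o(S(253,252),(-116,40,12))]
j,e=fit(J,[.5,-.15,1.57]); print(j,np.degrees(j[2]));print(e)
K=[o(T(767,421),(-36,0,14)),o(T(646,68),(160,0,14)),o(T(628,192),(101,34,0)),o(T(737,154),(101,-34,14)),
 o(S(358,83),(-36,0,14)),o(S(73,106),(160,0,14)),o(S(160,148),(101,34,0))]
k,e=fit(K,[.5,-.4,.3]); print(k,np.degrees(k[2]));print(e)
G=[o(T(72,187),(0,0,108)),o(S(56,434),(0,0,108))]
g,e=fit(G,[.5,0,0]);print(g,e,np.hypot(*(g[:2]-j[:2])),np.degrees(j[2]-np.arctan2(g[1]-j[1],g[0]-j[0])))
c=imaging.calibration("wrist");print(c)
E
```

```text
[ 0.5836 -0.1432  1.5121] 86.63730037879516
[[-0.351   0.1421]
 [-0.3395  0.2813]
 [-0.2744  0.1436]
 [-0.8275 -0.1826]
 [ 0.0726  0.4457]
 [-0.2219 -0.7035]
 [-0.0517 -0.0631]
 [-0.775  -1.4175]
 [ 0.5591 -0.4214]]
[ 0.5272 -0.3957  0.3104] 17.782298030114088
[[-0.4177  0.159 ]
 [-0.6268 -0.1849]
 [-2.8818  0.4044]
 [ 0.6355 -0.257 ]
 [ 0.2861 -0.6556]
 [-0.6424 -1.5991]
 [ 0.5621 -0.3568]]
[ 0.6138 -0.0559  0.    ] [[-0.3423 -0.0164]
 [ 0.0789 -0.3242]] 0.09234761336294468 15.727317743197137
{'mtx': array([[297.3186,   0.    , 254.8644],
       [  0.    , 297.3186, 188.2496],
       [  0.    ,   0.    ,   1.    ]]), 'cam_to_world': array([[ 0.4195,  0.8748,  0.2425,  0.1803],
       [ 0.9078, -0.4039, -0.1132,  0.5495],
       [-0.0011,  0.2676, -0.9635,  0.3733],
       [ 0.    ,  0.    ,  0.    ,  1.    ]])}
```

Request:
jog_arm --deltas '[0, 0, 0, 0, 0, 50, 1, 0, 0, 0, 0, 0, 100, 1, 0, 0, 0, 0, 0, 150, 1, 0, 0, 0, 0, 0, 190, 1, 0, 0, -8.5, 14, -46, 190, 1, 0, 0, -17, 28, -92, 190, 1, 0, 0, -25.5, 43, -138, 190, 1, 0, 0, -34, 57, -184, 190, 1, 0, 0, -42.5, 71, -229, 190, 1, 0, 0, -51, 86, -275, 190, 1, 0, 0, -59.5, 100, -321, 190, 1, 0, 0, -68, 114, -367, 190, 1, 0, 0, -76.5, 129, -413, 190, 1, 0, 0, -85, 143, -458, 190, 1, 0, 0, -93.5, 157, -504, 190, 1, 0, 0, -102, 172, -550, 190, 1, 0, 0, -110, 186, -596, 190, 1, 0, 0, -118, 200, -642, 190, 1, 0, 0, -126, 215, -688, 190, 1, 0, 0, -134, 229, -734, 190, 1]'

```text
clock: 2.1
position: [0.4708, -0.2142, 0.4319]
ee_rot: [-0.0, 0.984, 0.18, -0.0]
contact_force: [1.2, 0.3, -1.1]
width: 0.0853
gripper_force: 0.0
```

Request:
jog_arm --deltas '[0, 0, -3, 14, -45, 0, 1, 0, 0, -3, 28, -91, 0, 1, 0, 0, -3, 42, -137, 0, 1, 0, 0, -3, 56, -182, 0, 1, 0, 0, -3, 56, -182, -45, 1, 0, 0, -3, 56, -182, -90, 1, 0, 0, -3, 56, -182, -135, 1, 0, 0, -3, 56, -182, -180, 1, 0, 0, -3, 56, -182, -225, 1, 0, 0, -3, 56, -182, -260, 1, 0, 0, -3, 56, -182, -260, 1]'

```text
clock: 3.2
position: [0.5235, -0.3914, 0.1659]
ee_rot: [-0.005, 0.987, 0.158, -0.004]
contact_force: [-0.9, 0.5, -0.3]
width: 0.0856
gripper_force: 0.0
```

```bash
python3 - <<'E'
from h import *
import pickle
c=imaging.calibration("wrist"); im=imaging.get_image("wrist"); pickle.dump((c,im),open("w1.pkl","wb"))
cv2.imwrite("pics/w1.png",im); print(manip.get_state())
E
```

```text
{'clock': 3.25, 'qpos': array([-7.48203911e-01,  4.43866154e-01,  1.42763073e+00, -7.39590515e-05,
        1.27674952e+00,  5.05959055e-01]), 'qd': array([ 0.00277333, -0.04487383, -0.09416022, -0.00131852,  0.00651877,
       -0.00160221]), 'effort': array([-2.21874582e-02, -4.82529938e+01, -2.19183147e+01, -3.76973781e-03,
        3.65073339e-02,  2.66993169e-05]), 'position': array([ 0.52533285, -0.39298212,  0.16957358]), 'ee_rot': array([-0.00259766,  0.98748689,  0.15766599, -0.00207881]), 'contact_force': array([-0.09059543,  0.36674701,  0.08620721]), 'moment': array([ 0.03550982, -0.01768846,  0.04612909]), 'gripper_force': 0.0, 'width': 0.08543186816708402}
```

View pics/w1.png

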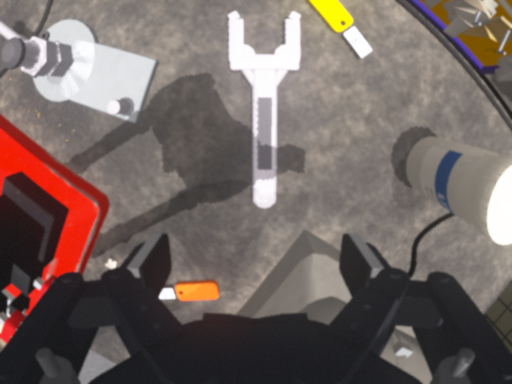

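Wrist view: spanner axis from handle end (264,207) to tips (234,13)/(296,14), with head corners at (230,67) and (300,69). Jack tail corners are at (157,61) and (135,121), pin top at (113,105), dome near (13,53).

```bash
cat >> h.py <<'E'
def wray(c,p,z):
    K=c["mtx"];M=c["cam_to_world"]; d=(np.array(p,float)-K[:2,2])/K[0,0]; r=np.hypot(*d)
    v=M[:3,:3]@np.r_[d/r*np.sin(r),np.cos(r)]; t=(z-M[2,3])/v[2]; return M[:3,3]+t*v
E
python3 - <<'E'
from h import *
import pickle
np.set_printoptions(precision=4,suppress=True)
c,_=pickle.load(open("w1.pkl","rb"))
w=lambda p,z:wray(c,p,z/1000)[:2]
a,b=w((264,208),14),w((265,13),14); d=b-a; L=np.hypot(*d); u=d/L
print("spanner L",L,"yaw",np.degrees(np.arctan2(d[1],d[0])),"org from end",a+.036*u,"from tip",b-.16*u)
h=(w((230,69),14)+w((300,70),14))/2; print("head rear->org",h-.101*u, np.linalg.norm(w((230,69),14)-w((300,70),14)))
A,B,P,D=w((157,61),12),w((135,121),12),w((113,105),42),w((13,53),95)
print(A,B,P,D)
def f(v):
    cs,s=np.cos(v[2]),np.sin(v[2]); Rm=np.array([[cs,-s],[s,cs]])
    return np.concatenate([v[:2]+Rm@np.array(l)-p for l,p in (((-.116,-.028),A),((-.116,.04),B),((-.101,.026),P),((0,0),D))])
r=least_squares(f,[.58,-.14,1.5],loss="soft_l1",f_scale=.002);print(r.x,np.degrees(r.x[2]),r.fun*1000)
E
```

```text
spanner L 0.19278199252081632 yaw 18.097548987526313 org from end [ 0.5292 -0.398 ] from tip [ 0.5261 -0.399 ]
head rear->org [ 0.5289 -0.3982] 0.06571246048245245
[ 0.6041 -0.2627] [ 0.5402 -0.257 ] [ 0.5541 -0.2429] [ 0.5842 -0.1493]
[ 0.5852 -0.1449  1.5092] 86.47091829253561 [ 1.8985  0.268  -2.0131 -1.2169 -1.0057 -1.2281  1.0655  4.397 ]
```

Request:
jog_arm --deltas '[0, 0, 0, 1, -3, -45, 1, 0, 0, 0, 1, -3, -90, 1, 0, 0, 0, 1, -3, -125, 1, 0, 0, 0, 1, -3, -145, 1, 0, 0, 0, 1, -3, -157, 1, 0, 0, 0, 1, -3, -157, 0.6, 0, 0, 0, 1, -3, -157, 0.3, 0, 0, 0, 1, -3, -157, 0.15, 0, 0, 0, 1, -3, -157, 0.15, 0, 0, 0, 1, -3, -157, 0.15, 0, 0, 0, 1, -3, -157, 0.15, 0, 0, 0, 1, -3, -157, 0.15]' --grip_force 60

```text
clock: 4.45
position: [0.5286, -0.398, 0.0172]
ee_rot: [0.001, 0.987, 0.158, 0.001]
contact_force: [-1.3, 0.6, 5.4]
width: 0.0221
gripper_force: 59.9
```

Request:
jog_arm --deltas '[0, 0, 0, 0, 0, 30, 0.15, 0, 0, 0, 0, 0, 75, 0.15, 0, 0, 0, 0, 0, 120, 0.15, 0, 0, 0, 0, 0, 150, 0.15, 0, 0, 8, 5, 8, 150, 0.15, 0, 0, 16, 10, 16, 150, 0.15, 0, 0, 24, 16, 24, 150, 0.15, 0, 0, 32, 21, 32, 150, 0.15, 0, 0, 40, 26, 40, 150, 0.15, 0, 0, 48, 31, 48, 150, 0.15, 0, 0, 56, 36, 56, 150, 0.15, 0, 0, 64, 41, 62, 150, 0.15, 0, 0, 68.5, 44, 67, 150, 0.15, 0, 0, 68.5, 44, 67, 120, 0.15, 0, 0, 68.5, 44, 67, 90, 0.15, 0, 0, 68.5, 44, 67, 70, 0.15, 0, 0, 68.5, 44, 67, 70, 0.15, 0, 0, 68.5, 44, 67, 70, 0.15]'

```text
clock: 6.25
position: [0.5717, -0.3302, 0.0854]
ee_rot: [-0.0, 0.727, 0.686, -0.0]
contact_force: [-0.0, 0.2, -1.1]
width: 0.022
gripper_force: 59.1
```

```bash
python3 - <<'E'
from h import *
import pickle
c=imaging.calibration("wrist"); im=imaging.get_image("wrist"); t=imaging.get_image("top"); pickle.dump((c,im),open("w2.pkl","wb"))
s=manip.get_state(); print(s["position"],s["ee_rot"],s["width"],s["qpos"],s["contact_force"])
a=cv2.resize(im[:300],(680,398),interpolation=cv2.INTER_CUBIC)
cv2.imwrite("pics/w2.png",cv2.resize(im[0:280,60:460],(800,560),interpolation=cv2.INTER_CUBIC))
E
```

```text
[ 0.57263261 -0.33090475  0.08691239] [1.47196235e-03 7.27487531e-01 6.86119262e-01 2.90050533e-04] 0.021934209242249664 [-6.29127578e-01  5.12800854e-01  1.52952503e+00  3.04636607e-05
  1.09626636e+00 -5.70629479e-01] [-0.11857469  0.5810441  -1.71717105]
```

View pics/w2.png

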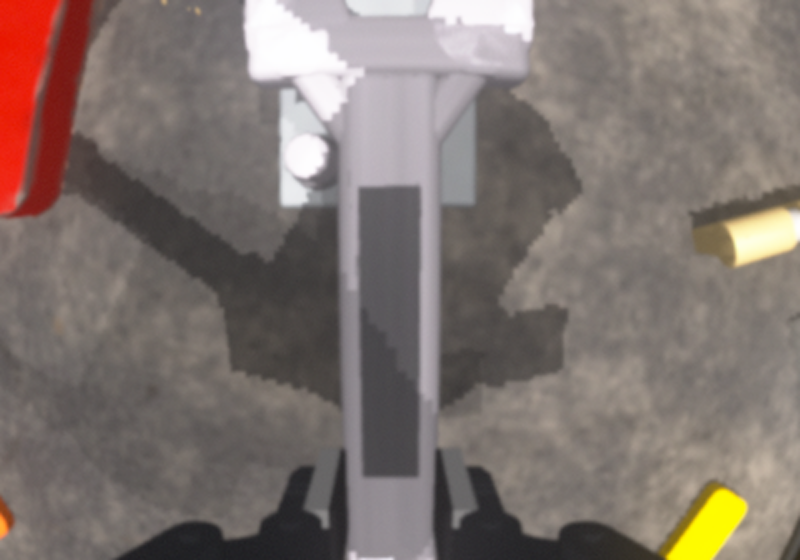

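Spanner held straight. Head back corners are at crop (248,80) and (527,78), handle axis about x=390, tail corners (283,207) and (475,205), pin top (309,155).

```bash
python3 - <<'E'
from h import *
import pickle
np.set_printoptions(precision=4,suppress=True)
c,_=pickle.load(open("w2.pkl","rb"))
w=lambda x,y,z:wray(c,(60+x/2,y/2),z/1000)[:2]
B,A,P=w(281,207,12),w(476,205,12),w(309,155,42)
H1,H2=w(248,80,83),w(527,78,83); m1=w(391,200,84); m2=w(390,460,84)
print(A,B,P,np.linalg.norm(A-B),np.linalg.norm(H1-H2)); 
d=(H1+H2)/2-m2; print("head mid",(H1+H2)/2,"axis",m1,m2,np.degrees(np.arctan2(d[1],d[0])))
e=A-B; print("tail yaw",np.degrees(np.arctan2(e[1],e[0]))+90)
for y in np.radians([86.5,87,86,88]):
    Rm=np.array([[np.cos(y),-np.sin(y)],[np.sin(y),np.cos(y)]])
    print([q-Rm@np.array(l) for l,q in (((-.116,-.028),A),((-.116,.04),B),((-.101,.026),P))])
E
```

```text
[ 0.6058 -0.2607] [ 0.5389 -0.2573] [ 0.5537 -0.2434] 0.06696702530557057 0.06310390631277932
head mid [ 0.5775 -0.2304] axis [ 0.5766 -0.2595] [ 0.5728 -0.321 ] 87.07642052532553
tail yaw 87.0850555331695
[array([ 0.5849, -0.1432]), array([ 0.5859, -0.1439]), array([ 0.5858, -0.1442])]
[array([ 0.5839, -0.1434]), array([ 0.5849, -0.1435]), array([ 0.5849, -0.1439])]
[array([ 0.5859, -0.143 ]), array([ 0.5869, -0.1444]), array([ 0.5866, -0.1445])]
[array([ 0.5818, -0.1438]), array([ 0.5829, -0.1428]), array([ 0.5832, -0.1434])]
```

Request:
jog_arm --deltas '[0, 0, 0, 2, 0, -15, 0.15, 0, 0, 0, 2, 0, -30, 0.15, 0, 0, 0, 2, 0, -40, 0.15, 0, 0, 0, 2, 0, -46, 0.15, 0, 0, 0, 2, 0, -50, 0.15, 0, 0, 0, 2, 0, -52, 0.15, 0, 0, 0, 2, 0, -52, 0.15, 0, 0, 0, 2, 0, -52, 0.15]'

```text
clock: 7.15
position: [0.574, -0.3305, 0.0338]
ee_rot: [0.0, 0.728, 0.686, 0.0]
contact_force: [0.9, 0.1, -2.3]
width: 0.0222
gripper_force: 59.2
```

Request:
jog_arm --deltas '[0, 0, 0, 0, 0, -1, 0.15, 0, 0, 0, 0, 0, -2, 0.15, 0, 0, 0, 0, 0, -3, 0.15, 0, 0, 0, 0, 0, -3, 0.15, 0, 0, 0, 0, 0, -3, 0.15]'

```text
clock: 7.65
position: [0.5737, -0.3302, 0.0303]
ee_rot: [0.0, 0.728, 0.686, 0.0]
contact_force: [-0.7, -0.1, -1.1]
width: 0.0219
gripper_force: 59.2
```

```bash
python3 - <<'E'
from h import *
import pickle
c=imaging.calibration("wrist"); im=imaging.get_image("wrist"); pickle.dump((c,im),open("w3.pkl","wb"))
s=manip.get_state(); print(s["position"],s["ee_rot"],s["width"],s["contact_force"],s["moment"])
cv2.imwrite("pics/w3.png",cv2.resize(im[0:200,140:360],(660,600),interpolation=cv2.INTER_CUBIC))
E
```

```text
[ 0.57368208 -0.3302015   0.03036653] [7.43660023e-06 7.27504116e-01 6.86103315e-01 4.11045313e-05] 0.02202120364009942 [ 0.1561128   0.19243824 -1.27498442] [-0.03252165  0.04224139  0.00932966]
```

View pics/w3.png

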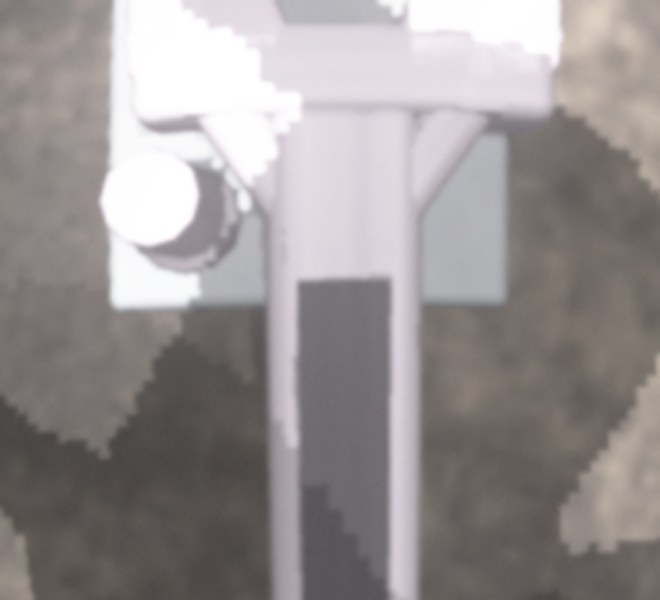

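Pin top (150,200), tail corners (112,306) and (506,303), handle edges x=268 and 418 at row 300, head back corners (135,115) and (552,112). The head is clear of the pin.

```bash
python3 - <<'E'
from h import *
import pickle
np.set_printoptions(precision=4,suppress=True)
c,_=pickle.load(open("w3.pkl","rb"))
w=lambda x,y,z:wray(c,(140+(x-1)/3,(y-1)/3),z/1000)[:2]
B,A,P=w(112,306,12),w(506,303,12),w(150,200,42)
m1=(w(270,210,27)+w(417,210,27))/2; m2=(w(272,560,27)+w(418,560,27))/2; H=(w(133,110,27)+w(552,107,27))/2
print(np.linalg.norm(w(270,210,27)-w(417,210,27)),np.linalg.norm(A-B))
e=A-B; ty=np.arctan2(e[1],e[0])+np.pi/2; d=H-m2; print(np.degrees(ty),np.degrees(np.arctan2(d[1],d[0])))
for y in (ty,np.radians(86.6)):
    Rm=np.array([[np.cos(y),-np.sin(y)],[np.sin(y),np.cos(y)]]); j=np.mean([q-Rm@np.array(l) for l,q in (((-.116,-.028),A),((-.116,.04),B),((-.101,.026),P))],0)
    print(j,[Rm.T@(q-j)*1000 for q in (H,m1,m2,P,np.array([.5737,-.3302]))])
E
```

```text
0.02190193629687444 0.06652630264458222
86.67173601745422 87.01786973677706
[ 0.5847 -0.1435] [array([-84.9473,   0.1573]), array([-102.0621,   -0.0275]), array([-156.14  ,   -0.2727]), array([-101.951 ,   25.9062]), array([-186.9839,    0.1533])]
[ 0.5848 -0.1436] [array([-84.9316,   0.19  ]), array([-102.0462,   -0.0163]), array([-156.1237,   -0.3293]), array([-101.9676,   25.9175]), array([-186.9682,    0.0582])]
```

Request:
jog_arm --deltas '[0, 0, 0, 0.5, 8, 0, 0.15, 0, 0, 0, 1, 16, 0, 0.15, 0, 0, 0, 1.3, 22, 0, 0.15, 0, 0, 0, 1.6, 27, 0, 0.15, 0, 0, 0, 1.9, 32, 0, 0.15, 0, 0, 0, 2.1, 36, 0, 0.15, 0, 0, 0, 2.3, 40, 0, 0.15, 0, 0, 0, 2.3, 40, 0, 0.15]'

```text
clock: 8.5
position: [0.576, -0.2896, 0.0303]
ee_rot: [-0.0, 0.727, 0.686, 0.0]
contact_force: [-0.7, -0.4, -2.0]
width: 0.0218
gripper_force: 59.2
```

Request:
jog_arm --deltas '[0, 0, 0, 0.1, 2, 0, 0.15, 0, 0, 0, 0.2, 4, 0, 0.15, 0, 0, 0, 0.4, 6, 0, 0.15, 0, 0, 0, 0.4, 7, 0, 0.15, 0, 0, 0, 0.4, 7, 0, 0.15, 0, 0, 0, 0.4, 7, 0, 0.15]'

```text
clock: 9.1
position: [0.5764, -0.2832, 0.0303]
ee_rot: [0.0, 0.727, 0.686, 0.0]
contact_force: [-1.0, -0.7, -1.7]
width: 0.0222
gripper_force: 59.2
```

Request:
jog_arm --deltas '[0, 0, 0, 0, 1, 0, 0.15, 0, 0, 0, 0, 1, -1, 0.15, 0, 0, 0, 0, 1, -1, 0.15, 0, 0, 0, 0, 1, -1, 0.5, 0, 0, 0, 0, 1, -1, 0.55, 0, 0, 0, 0, 1, -1, 0.55, 0, 0, 0, 0, 1, -1, 0.55]'

```text
clock: 9.8
position: [0.5765, -0.2823, 0.0295]
ee_rot: [0.0, 0.727, 0.686, 0.0]
contact_force: [-1.0, 0.4, -0.2]
width: 0.0472
gripper_force: 0.0
```

Request:
jog_arm --deltas '[0, 0, 0, 0, 0, 30, 0.55, 0, 0, 0, 0, 0, 80, 0.6, 0, 0, 0, 0, 0, 130, 0.8, 0, 0, 0, 0, 0, 180, 0.8, 0, 0, 0, 0, 0, 230, 0.8, 0, 0, 0, 0, 0, 280, 0.8, 0, 0, 0, 0, 0, 330, 0.8, 0, 0, 0, 0, 0, 380, 0.8, 0, 0, -3, 7, 45, 390, 0.8, 0, 0, -6, 15, 91, 390, 0.8, 0, 0, -9, 23, 137, 390, 0.8, 0, 0, -12, 30, 183, 390, 0.8, 0, 0, -15, 38, 229, 390, 0.8, 0, 0, -15, 38, 229, 345, 0.8, 0, 0, -15, 38, 229, 300, 0.8, 0, 0, -15, 38, 229, 255, 0.8, 0, 0, -15, 38, 229, 210, 0.8, 0, 0, -15, 38, 229, 170, 0.8, 0, 0, -15, 38, 229, 160, 0.8, 0, 0, -15, 38, 229, 160, 0.8]'

```text
clock: 11.8
position: [0.6137, -0.0531, 0.1881]
ee_rot: [-0.001, 0.811, 0.585, -0.001]
contact_force: [0.2, 0.4, 0.4]
width: 0.0684
gripper_force: 0.0
```

```bash
python3 - <<'E'
from h import *
import pickle
c=imaging.calibration("wrist"); im=imaging.get_image("wrist"); t=imaging.get_image("scene"); pickle.dump((c,im),open("w4.pkl","wb"))
s=manip.get_state(); print(s["position"],s["ee_rot"],s["width"],s["contact_force"])
cv2.imwrite("pics/w4.png",np.hstack([cv2.resize(im[0:384,56:456],(420,403)),cv2.resize(t[90:290,190:375],(373,403))]))
E
```

```text
[ 0.61590034 -0.05354502  0.19144791] [0.00140859 0.81083358 0.58527365 0.00129306] 0.06812848338752184 [ 0.10716708 -0.85983044  0.76227214]
```

View pics/w4.png

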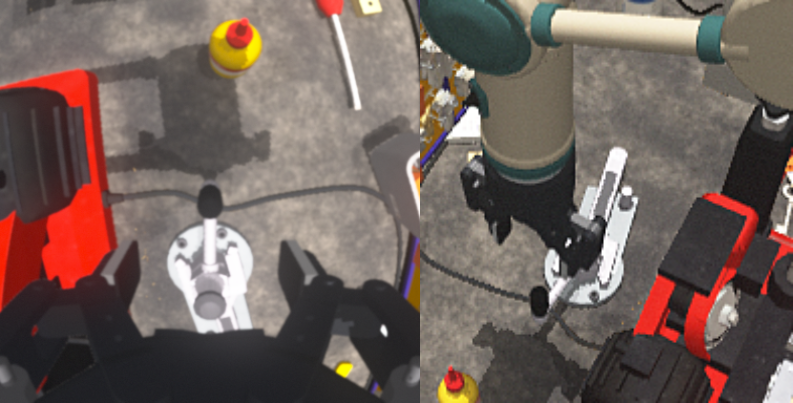

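The wrist view shows the lever grip's top at crop (209,194) and the dome at (209,303). The scene view shows the spanner on the nut, with its handle beside the pin. The forearm looks to pass above the tower.

```bash
python3 - <<'E'
from h import *
import pickle
np.set_printoptions(precision=4,suppress=True)
c,im=pickle.load(open("w4.pkl","rb"))
g=cv2.cvtColor(im,cv2.COLOR_BGR2GRAY)[165:215,235:275]; m=(g<60).astype(np.uint8)
n,l,st,ce=cv2.connectedComponentsWithStats(m); i=1+np.argmax(st[1:,4]); print(st[i],ce[i]+[235,165])
x,y=ce[i]+[235,165]
j=np.array([.5847,-.1436])
for z in (.06,.085,.108):
    q=wray(c,(x,y),z)[:2]; d=q-j; print(z,q,np.hypot(*d),np.degrees(np.arctan2(d[1],d[0])))
q=wray(c,(56+209/1.05,303/1.05),.096); print("dome",q)
print(c["cam_to_world"][:3,3])
E
```

```text
[ 10  12  22  27 443] [255.0767 189.5576]
0.06 [ 0.612  -0.0589] 0.08900679072422332 72.12267810559504
0.085 [ 0.6143 -0.0522] 0.09610066527885044 72.03603386608839
0.108 [ 0.6165 -0.046 ] 0.10262719820647097 71.96690043187998
dome [ 0.5862 -0.1373  0.096 ]
[0.6361 0.0108 0.3198]
```

Request:
jog_arm --deltas '[0, 0, 0, 0, 0, -40, 0.8, 0, 0, 0, 0, 0, -75, 0.8, 0, 0, 0, 0, 0, -95, 0.8, 0, 0, 0, 0, 0, -105, 0.8, 0, 0, 0, 0, 0, -105, 0.5, 0, 0, 0, 0, 0, -105, 0.3, 0, 0, 0, 0, 0, -105, 0.1, 0, 0, 0, 0, 0, -105, 0.1, 0, 0, 0, 0, 0, -105, 0.1, 0, 0, 0, 0, 0, -105, 0.1]' --grip_force 40

```text
clock: 12.9
position: [0.6157, -0.0531, 0.086]
ee_rot: [0.001, 0.811, 0.585, 0.001]
contact_force: [0.5, 1.6, 6.0]
width: 0.0186
gripper_force: 39.2
```

```bash
python3 - <<'E'
import numpy as np
j=np.array([.5847,-.1436]); r=.095; a0=72
p=lambda a: r*np.array([np.cos(np.radians(a)),np.sin(np.radians(a))])
print([(-t,*np.round((p(a0-t)-p(a0))*1000,1).tolist()) for t in range(4,109,4)])
E
```

```text
[(-4, 6.2, -2.3), (-8, 12.3, -5.0), (-12, 18.1, -8.1), (-16, 23.8, -11.6), (-20, 29.1, -15.5), (-24, 34.2, -19.8), (-28, 39.0, -24.4), (-32, 43.4, -29.3), (-36, 47.5, -34.5), (-40, 51.2, -40.0), (-44, 54.5, -45.8), (-48, 57.4, -51.7), (-52, 59.9, -57.9), (-56, 62.0, -64.2), (-60, 63.6, -70.6), (-64, 64.7, -77.1), (-68, 65.4, -83.7), (-72, 65.6, -90.4), (-76, 65.4, -97.0), (-80, 64.7, -103.6), (-84, 63.6, -110.1), (-88, 62.0, -116.5), (-92, 59.9, -122.8), (-96, 57.4, -129.0), (-100, 54.5, -135.0), (-104, 51.2, -140.7), (-108, 47.5, -146.2)]
```

Request:
jog_arm --deltas '[0, 0, -4, 6.2, -2.3, 0, 0.1, 0, 0, -8, 12.3, -5, 0, 0.1, 0, 0, -12, 18.1, -8.1, 0, 0.1, 0, 0, -16, 23.8, -11.6, 0, 0.1, 0, 0, -20, 29.1, -15.5, 0, 0.1, 0, 0, -24, 34.2, -19.8, 0, 0.1, 0, 0, -28, 39, -24.4, 0, 0.1, 0, 0, -28, 39, -24.4, 0, 0.1]'

```text
clock: 13.7
position: [0.6541, -0.078, 0.0858]
ee_rot: [0.001, 0.928, 0.371, 0.001]
contact_force: [-1.7, 1.5, 7.1]
width: 0.0188
gripper_force: 39.3
```

Request:
jog_arm --deltas '[0, 0, -4, 4.4, -4.9, 0, 0.1, 0, 0, -8, 8.5, -10.1, 0, 0.1, 0, 0, -12, 12.2, -15.6, 0, 0.1, 0, 0, -16, 15.5, -21.4, 0, 0.1, 0, 0, -20, 18.4, -27.3, 0, 0.1, 0, 0, -24, 20.9, -33.5, 0, 0.1, 0, 0, -28, 23, -39.8, 0, 0.1, 0, 0, -32, 24.6, -46.2, 0, 0.1, 0, 0, -36, 25.7, -52.7, 0, 0.1, 0, 0, -40, 26.4, -59.3, 0, 0.1, 0, 0, -40, 26.4, -59.3, 0, 0.1]'

```text
clock: 14.8
position: [0.6798, -0.1377, 0.0857]
ee_rot: [0.001, 1.0, 0.031, 0.0]
contact_force: [-1.9, -0.2, 6.0]
width: 0.0187
gripper_force: 39.3
```

Request:
jog_arm --deltas '[0, 0, -2, 0.2, -3.4, 0, 0.1, 0, 0, -4, 0.2, -6.7, 0, 0.1, 0, 0, -6, 0.2, -10, 0, 0.1, 0, 0, -8, 0, -13.3, 0, 0.1, 0, 0, -10, -0.3, -16.6, 0, 0.1, 0, 0, -12, -0.7, -19.9, 0, 0.1, 0, 0, -12, -0.7, -19.9, 0, 0.1]'

```text
clock: 15.5
position: [0.679, -0.1571, 0.0857]
ee_rot: [0.0, 0.997, -0.073, 0.0]
contact_force: [-1.0, 0.4, 7.5]
width: 0.0185
gripper_force: 39.2
```

```bash
python3 - <<'E'
from h import *
s=manip.get_state(); print(s["moment"],s["contact_force"])
t=imaging.get_image("top");u=imaging.get_image("scene")
cv2.imwrite("pics/t5.png",np.hstack([cv2.resize(t[160:270,220:330],(400,400),interpolation=cv2.INTER_CUBIC),cv2.resize(u[150:270,220:340],(400,400),interpolation=cv2.INTER_CUBIC)]))
E
```

```text
[0.10312678 0.35813395 0.26577349] [-0.9745174   0.36324223  7.48657374]
```

View pics/t5.png

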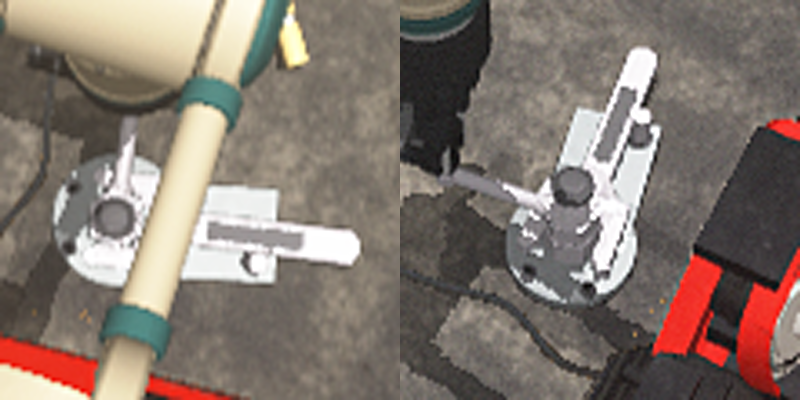

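The spanner is on the nut with its handle close against the pin, and the lever is pointing away from the robot. I'll go on to the stop.

Request:
jog_arm --deltas '[0, 0, -2, -0.5, -3.2, 0, 0.1, 0, 0, -4, -1.1, -6.5, 0, 0.1, 0, 0, -6, -1.9, -9.7, 0, 0.1, 0, 0, -6, -1.9, -9.7, 0, 0.1]'

```text
clock: 16.0
position: [0.677, -0.1669, 0.0858]
ee_rot: [0.0, 0.992, -0.125, 0.0]
contact_force: [-2.0, 0.6, 6.0]
width: 0.0184
gripper_force: 39.2
```

```bash
python3 -c "
from h import *
s=manip.get_state(); print(s['moment'],s['contact_force'],s['position'],s['ee_rot'])"
```

```text
[0.06518268 0.4306749  0.3247364 ] [-1.9604567   0.57764016  6.04799023] [ 0.67704641 -0.16687836  0.08576371] [ 3.88206214e-04  9.92192606e-01 -1.24714231e-01  2.07268829e-04]
```

Request:
jog_arm --deltas '[0, 0, -1, -0.4, -1.6, 0, 0.1, 0, 0, -2, -0.8, -3.2, 0, 0.1, 0, 0, -3, -1.3, -4.8, 0, 0.1, 0, 0, -3, -1.3, -4.8, 0, 0.1, 0, 0, -3, -1.3, -4.8, 0, 0.1]'

```text
clock: 16.5
position: [0.6758, -0.1714, 0.0857]
ee_rot: [0.0, 0.989, -0.15, 0.0]
contact_force: [-1.5, 1.5, 6.3]
width: 0.0184
gripper_force: 39.2
```

```bash
python3 -c "
from h import *
s=manip.get_state(); print(s['moment'],s['contact_force'],s['position'],s['ee_rot'])"
```

```text
[0.12407953 0.2885682  0.37357716] [-1.51543877  1.46571278  6.27222372] [ 0.67575339 -0.17143007  0.08572125] [ 3.92288572e-04  9.88655218e-01 -1.50202129e-01  1.63734514e-04]
```

Request:
jog_arm --deltas '[0, 0, -1, -0.6, -1.6, 0, 0.1, 0, 0, -2, -1.1, -3.1, 0, 0.1, 0, 0, -3, -1.6, -4.7, 0, 0.1, 0, 0, -3, -1.6, -4.7, 0, 0.1, 0, 0, -3, -1.6, -4.7, 0, 0.1]'

```text
clock: 17.0
position: [0.6743, -0.1759, 0.0857]
ee_rot: [0.0, 0.984, -0.176, 0.0]
contact_force: [-1.4, 0.9, 5.3]
width: 0.0184
gripper_force: 39.2
```

```bash
python3 -c "
from h import *
s=manip.get_state(); print(s['moment'],s['contact_force'],s['position'],s['ee_rot'])"
```

```text
[0.2435816  0.27402454 0.42145552] [-1.42840931  0.88649263  5.34759225] [ 0.67429872 -0.17588401  0.08573871] [ 1.79816788e-04  9.84401074e-01 -1.75938663e-01  2.81453316e-04]
```

Request:
jog_arm --deltas '[0, 0, -1, -0.6, -1.6, 0, 0.1, 0, 0, -2, -1.2, -3.1, 0, 0.1, 0, 0, -2, -1.2, -3.1, 0, 0.1, 0, 0, -2, -1.2, -3.1, 0, 0.1]'

```text
clock: 17.4
position: [0.6733, -0.178, 0.0857]
ee_rot: [-0.001, 0.981, -0.193, 0.0]
contact_force: [-0.8, 3.2, 5.9]
width: 0.0192
gripper_force: 39.4
```

```bash
python3 - <<'E'
from h import *
s=manip.get_state(); print(s['moment'],s['contact_force'],s['position'],s['ee_rot'])
import pickle
u=imaging.get_image("scene"); t=imaging.get_image("top");c=imaging.calibration("wrist");w=imaging.get_image("wrist"); pickle.dump((c,w,u,t),open("w6.pkl","wb"))
# spanner end / handle axis in scene: bright band beyond the tail, on plane z=26
ca=imaging.calibration("scene");K=ca["mtx"];M=ca["cam_to_world"]
def back(px,z):
    v=M[:3,:3]@np.linalg.inv(K)@np.r_[px,1]; return (M[:3,3]+(z-M[2,3])/v[2]*v)[:2]
j=np.array([.5847,-.1436]);y=np.radians(86.7);Rm=np.array([[np.cos(y),-np.sin(y)],[np.sin(y),np.cos(y)]])
# rectify top plane z=26mm into jack frame, 1px=0.5mm
P=[(-190,-50),(30,-50),(30,50),(-190,50)]
def warp(img,n,z):
    src=np.float32([proj(n,np.r_[j+Rm@(np.array(p)/1000),z]) for p in P]); dst=np.float32([(0,0),(660,0),(660,300),(0,300)])
    return cv2.warpPerspective(img,cv2.getPerspectiveTransform(src,dst),(660,300))
cv2.imwrite("pics/v.png",np.vstack([warp(u,"scene",.026),warp(t,"top",.026)]))
E
```

```text
[0.54672751 0.22238021 0.31204437] [-0.7602164   3.20001072  5.86974266] [ 0.67329219 -0.17803033  0.08571524] [-6.67810860e-04  9.81121494e-01 -1.93391021e-01  2.84567500e-04]
```

View pics/v.png

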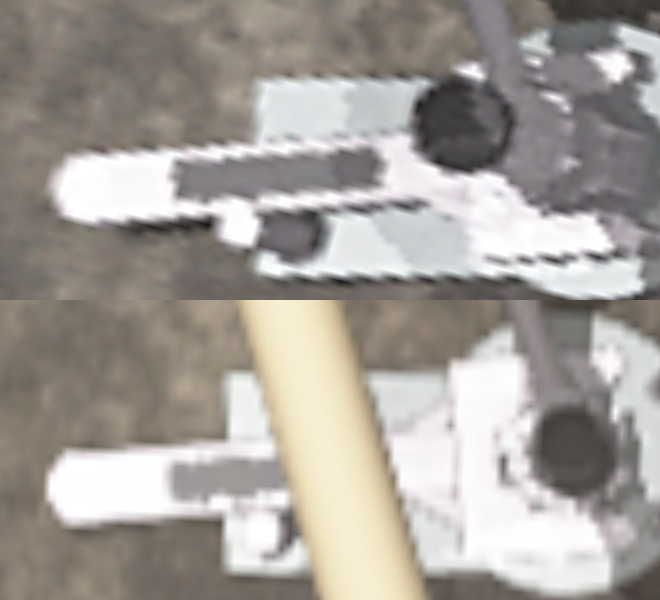

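The spanner is tilted about 0.07 rad and bears on the pin, as it should. Force at the lever is beginning to rise, so I'll push a little further into the stop.

Request:
jog_arm --deltas '[0, 0, -1, -0.6, -1.6, 0, 0.1, 0, 0, -1.5, -1.2, -3.1, 0, 0.1, 0, 0, -1.5, -1.2, -3.1, 0, 0.1, 0, 0, -1.5, -1.2, -3.1, 0, 0.1]'

```text
clock: 17.95
position: [0.6725, -0.1798, 0.0857]
ee_rot: [-0.002, 0.978, -0.206, 0.0]
contact_force: [1.0, 6.4, 6.1]
width: 0.0184
gripper_force: 39.4
```

```bash
python3 -c "
from h import *
s=manip.get_state(); print(s['moment'],s['contact_force'],s['position'],s['ee_rot'])"
```

```text
[1.02451068 0.03275614 0.29750402] [0.98871043 6.42258923 6.08465308] [ 0.67253253 -0.17977501  0.08570158] [-1.84521728e-03  9.78486797e-01 -2.06300723e-01  4.42681910e-04]
```

Request:
jog_arm --deltas '[0, 0, -0.5, -0.6, -1.6, 0, 0.1, 0, 0, -1, -1.2, -3.1, 0, 0.1, 0, 0, -1, -1.8, -4.7, 0, 0.1, 0, 0, -1, -1.8, -4.7, 0, 0.1, 0, 0, -1, -1.8, -4.7, 0, 0.1]'

```text
clock: 18.45
position: [0.6714, -0.1827, 0.0857]
ee_rot: [-0.003, 0.977, -0.215, 0.001]
contact_force: [1.4, 9.2, 6.2]
width: 0.0188
gripper_force: 39.4
```

```bash
python3 -c "
from h import *
s=manip.get_state(); print(s['moment'],s['contact_force'],s['position'],s['ee_rot'])"
```

```text
[ 1.5471254  -0.24488966  0.21612387] [1.44178446 9.20750232 6.21291919] [ 0.67136041 -0.18269545  0.08567157] [-3.49548936e-03  9.76540247e-01 -2.15305527e-01  6.76640383e-04]
```

Request:
jog_arm --deltas '[0, 0, 0, 0, 0, 0, 0.3, 0, 0, 0, 0, 0, 0, 0.7, 0, 0, 0, 0, 0, 0, 0.8, 0, 0, 0, 0, 0, 0, 0.8, 0, 0, 0, 0, 0, 20, 0.8, 0, 0, 0, 0, 0, 60, 0.8, 0, 0, 0, 0, 0, 105, 0.8, 0, 0, 0, 0, 0, 105, 0.8, 0, 0, 0, 0, 0, 105, 0.8]'

```text
clock: 19.35
position: [0.6706, -0.1876, 0.1909]
ee_rot: [0.0, 0.977, -0.215, 0.002]
contact_force: [-0.2, 0.3, -0.6]
width: 0.0683
gripper_force: 0.0
```

```bash
python3 - <<'E'
from h import *
import pickle
np.set_printoptions(precision=4,suppress=True)
c=imaging.calibration("wrist"); im=imaging.get_image("wrist"); pickle.dump((c,im),open("w7.pkl","wb"))
print(manip.get_state()["position"])
g=cv2.cvtColor(im,cv2.COLOR_BGR2GRAY)[150:225,205:305]; m=(g<60).astype(np.uint8)
n,l,st,ce=cv2.connectedComponentsWithStats(m)
j=np.array([.5847,-.1436])
for i in range(1,n):
    if st[i][4]>150:
        x,y=ce[i]+[205,150]; q=wray(c,(x,y),.085)[:2]; d=q-j; a=np.degrees(np.arctan2(d[1],d[0]))
        print(st[i],x,y,q,np.hypot(*d),a,"low+jam",np.radians(86.7-10-a))
E
```

```text
[ 0.6697 -0.1872  0.1891]
[ 28  29  25  32 610] 245.0360655737705 194.3016393442623 [ 0.6715 -0.1794] 0.09389082423556373 -22.3872248726038 low+jam 1.7293983206909551
```

```bash
python3 - <<'E'
from h import *
import pickle
u0=pickle.load(open("w6.pkl","rb"))[2]; u1=imaging.get_image("scene")
j=np.array([.5847,-.1436]);y=np.radians(86.7);Rm=np.array([[np.cos(y),-np.sin(y)],[np.sin(y),np.cos(y)]])
P=[(-190,-50),(30,-50),(30,50),(-190,50)]
src=np.float32([proj("scene",np.r_[j+Rm@(np.array(p)/1000),.026]) for p in P]); H=cv2.getPerspectiveTransform(src,np.float32([(0,0),(660,0),(660,300),(0,300)]))
for u in (u0,u1):
    g=cv2.cvtColor(cv2.warpPerspective(u,H,(660,300)),cv2.COLOR_BGR2GRAY)
    m=lambda x:np.where(g[120:245,x]>200)[0]+120
    print([(x/3-190,((m(x).min()+m(x).max())/2-150)/3,np.ptp(m(x))/3) for x in (75,100,130,160)], (np.where(g[180,:]>200)[0].min())/3-190)
print("bystanders diff",[float(cv2.absdiff(cv2.imread("pics/scene0.png")[a:b,c:d],u1[a:b,c:d]).mean()) for a,b,c,d in ((160,180,212,242),(270,306,195,222))], manip.get_state()["clock"])
E
```

```text
[(-165.0, np.float64(12.666666666666666), np.float64(20.0)), (-156.66666666666666, np.float64(12.333333333333334), np.float64(20.666666666666668)), (-146.66666666666666, np.float64(11.833333333333334), np.float64(20.333333333333332)), (-136.66666666666666, np.float64(11.333333333333334), np.float64(21.333333333333332))] -171.66666666666666
[(-165.0, np.float64(12.5), np.float64(20.333333333333332)), (-156.66666666666666, np.float64(12.333333333333334), np.float64(20.666666666666668)), (-146.66666666666666, np.float64(11.833333333333334), np.float64(21.0)), (-136.66666666666666, np.float64(10.833333333333334), np.float64(21.666666666666668))] -171.0
bystanders diff [29.91722222222222, 3.271947873799726] 19.45
```

Request:
jog_arm --deltas '[0, 0, 0, 0, 0, 50, 0.8, 0, 0, 0, 0, 0, 100, 0.8, 0, 0, 0, 0, 0, 150, 0.8, 0, 0, 0, 0, 0, 200, 0.8, 0, 0, 0, 0, 0, 240, 0.8, 0, 0, 0, -45, 0, 240, 0.8, 0, 0, 0, -90, 0, 240, 0.8, 0, 0, 0, -135, 0, 240, 0.8, 0, 0, 0, -180, 0, 240, 0.8, 0, 0, 0, -220, 0, 240, 0.8, 0, 0, 0, -220, 0, 240, 0.8, 0, 0, 0, -220, 0, 240, 0.8]'

```text
clock: 20.65
position: [0.4495, -0.1869, 0.4286]
ee_rot: [-0.0, 0.976, -0.216, -0.0]
contact_force: [0.6, 0.0, -0.3]
width: 0.0683
gripper_force: 0.0
```

```bash
python3 - <<'E'
from h import *
j=np.array([.5847,-.1436])
u=imaging.get_image("scene"); s0=cv2.imread("pics/scene0.png"); t=imaging.get_image("top"); t0=cv2.imread("pics/top0.png")
d=lambda A,B,a,b,c,e: float(cv2.absdiff(A[a:b,c:e],B[a:b,c:e]).mean())
print("cyl",d(s0,u,162,178,212,242),d(t0,t,150,182,288,306),"bottle",d(s0,u,270,306,195,222),d(t0,t,175,195,160,182))
# lever grip search in scene: dark blob near expected
for a in range(-30,-14,2):
    q=j+.095*np.array([np.cos(np.radians(a)),np.sin(np.radians(a))]); p=proj("scene",np.r_[q,.085]); g=cv2.getRectSubPix(cv2.cvtColor(u,cv2.COLOR_BGR2GRAY),(5,9),tuple(map(float,p))); print(a,p.round(1),g.mean().round(1))
E
```

```text
cyl 8.560416666666667 1.837962962962963 bottle 8.561042524005487 2.0318181818181817
-30 [241.  182.5] 87.7
-28 [240.  183.3] 65.7
-26 [239.1 184.2] 52.0
-24 [238.2 185.2] 51.4
-22 [237.3 186.1] 49.6
-20 [236.5 187.1] 46.4
-18 [235.7 188.1] 53.1
-16 [234.9 189.2] 71.0
```

```bash
python3 -c "
from h import *
print(manip.sign_off())"
```

```text
the job is handed in; nothing more can be done
None
```

I handed the job in at about 21 s. The spanner is fully on the lower nut, with its handle bearing on the stop pin. The jam lever is against its stop at about 1 N m. I estimate the lower nut at roughly 0.37 rad: above the expected 0.3, but below the 0.5 limit. The lock cylinder and oil bottle show no movement in the images.

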